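Hold a freshly painted model house over the spray tray with tongs

TASK

The red house on the drying rack is still tacky from its first coat of paint and is to get its second, so nothing but the tongs may touch it: pick up the spring tongs, close their jaws on the two long walls of the red house, and lift it off the wires. Carry it over the cardboard spray tray and finish while still holding it there in the tongs, upright and still, some 10 cm above the tray. Leave the white and the grey house where they dry.

Things in the scene. Friction and masses are not known exactly. Their poses are not given: they have to be found in the camera images.
- tongs: Steel spring tongs lying flat, 250 mm long, 20 mm high, 0.14 kg: two legs with blue ribbed grips halfway and blue jaw pads in front. Origin on the underside, on the midline, 110 mm in front of the pivot; x forward to the jaws, y to the left leg (which this body is), z up. Open: 62 mm across the grips, 73 mm across the jaws, 61 mm between the pads. Centre of mass near the grips' middle.
- tongs_jaw (a joint): Angle (rad) of the right leg about the pivot: 0 sprung open, grows as the tongs are squeezed; about 0.15 with the jaws on a 30 mm wide house, 0.30 at most. A pinch of about 6 N at the grips starts to close them; jaws on a house, the spring pushes back with about 9 N and the grips are 46 mm across and parallel.
- tongs_grip_left (a point): Middle of the outer face of the left grip (70 mm long, 20 mm high), 10 mm above the tongs' underside.
- tongs_grip_right (a point): The same point on the right leg's grip; midway between the two is the place to take the tongs.
- tongs_tip_left (a point): Middle of the inner face of the left jaw pad (36 mm long, 16 mm high), 10 mm above the tongs' underside; 97 mm in front of the grips' middle.
- tongs_tip_right (a point): The same point on the right jaw pad; midway between the two is the jaws' centre.
- house_red: Red painted wooden house with a gabled roof and a small chimney, 46 mm long (x, along the ridge), 30 mm wide (y), straight walls 26 mm high, 41 mm to the ridge, 43 mm to the chimney's top, about 30 g. Origin at the centre of its underside, z up. It stands on the rack's wires, 28 mm above the desk; the jaws grip its two long walls (30 mm apart).
- house_white: White house, same shape, drying on the drying rack; leave it alone.
- house_grey: Grey house, same shape, drying on the drying rack; leave it alone.
- drying_rack: Fixed wire drying rack on four feet, 97 mm (x) by 233 mm (y): seven wires along its y, their tops 28 mm above the desk. Origin under its centre, on the desk. The three houses stand in a row along its y, 75 mm apart, with their ridges nearly along its x.
- spray_tray: Fixed open cardboard spray tray with a paper liner, 140 mm (x) by 190 mm (y), rim 35 mm high, walls 4 mm. Origin at the centre of its underside.
- tray_in (a point): Centre of the spray tray's inner floor, 5 mm above the desk.
Things that resemble listed ones, but are neither listed nor needed, are in the scene too. Of the things that look like the house_red, the middle-sized one is meant. What is shaped like the spray_tray but turquoise is not meant.

How it is judged:
By the outcome, as a careful person would: the job done as asked, in the order asked, and still so for the second after the job is handed in, while the arm keeps its last pose, push and grip.
It also fails if it takes over 48 s, if anything falls off the work surface, if the arm or the gripper's body presses on something with over 40 N, if the wrist force passes 120 N, or if a joint passes its speed limit or range.

ROBOT

A 6-joint arm with a two-finger parallel gripper is mounted at the origin on the work surface; the furniture and walls round the work are solid. World frame = base frame: x ahead of the robot, y to its left, z up, the work surface at z = 0. Lengths are in m, angles in rad, forces in N, time in s.
With the tool pointing down it reaches from about 0.275 to 0.825 m from the base axis. Payload 4.9 kg.
Tool frame: the origin (TCP) lies on the centre line of the jaws, within the pads' length; the fingertips stand 19 mm ahead of it and the grasp point (between the pads) is the TCP; z points along the fingers, y is the line along which they close (so a half turn about z gives the same grasp; the last joint's range is limited). The gripper opens to 85 mm and grips with 20 to 120 N. Pads are 22 mm wide; open, the fingers measure 114 mm over their backs; the gripper's body (76 mm by 85 mm) begins 54 mm behind the grasp point. The pads swing forward as they close: fully open they stand 13 mm farther back than shut.
Start: joints at [-1.38, 0.326, -0.193, 1.052, 0, 1.437], TCP at [0.176, -0.521, 0.212] pointing down, gripper open.
Joint ranges: [-2.65, 2.65], [-0.97, 1.79], [-1.3, 1.35], [-1.93, 2.1], [-1.47, 1.37], [-3.14, 3.14]. Speed limits (rad/s): [2.57, 2.57, 3.14, 3.14, 3.14, 3.14].

INTERFACE

Orientations are given as a rotation vector (axis times angle).
In Python, from cell import robot, capture, ticket gives the robot as it stands.
- The arm moves only by the tool send_rows, never from a script. Its argument "commands" is one flat list of numbers, 5 for each row, row after row: the closure, from 0 (fully open) to 1 (shut), then the shift along the tool's x, y, z in units of 30 mm (1.0 is 30 mm), then the turn about the tool's z in units of 5 degrees (1.0 is 5 degrees). In form: [gripper, tx, ty, tz, spin, gripper, tx, ty, tz, spin, ...]. A call has 1 to 8 rows; each row is the pose to reach, as a shift and turn from the pose commanded when the call began, along the tool's axes at that moment; what a row does not reach only later rows make up. A row lasts 1/12 s, in which the tool goes at most 41.7 mm and 7.16 degrees, less where a joint would pass 70% of its speed; a pose out of reach is approached as far as the arm can. A call with a gripper value outside its range is refused whole. The fingers move at their own pace and stop on an object; the grip force is fixed at half the most. Time passes only in rows, so rows that repeat a pose let the fingers close. It gives the time, the measured TCP pose, the force, the opening and the grip force at its end, in the units of the state.
- robot.get_state(): the state, without advancing time (a new reading comes with each control period).
- capture(name): name is "scene" or "top"; returns a dict with "img" (400x640x3 uint8, red, green, blue), "intrinsics" (3x3 intrinsics, pixels), "rvec" (rotation vector, rad) and "tvec" (3), from world to camera coordinates, as OpenCV has them. Camera axes: x right, y down, z forward; pixel columns grow to the right and rows downward; lengths in m; the calibration is good to about 2 mm. A picture is of the moment at which its call begins. There is no depth.
- ticket.sign_off(): hands the job in; it is judged then, once.
The state is a dict: "time_s": time; "joints": joint angles; "joint_vel": joint speeds; "effort": joint torques, N m; "tool_pos": TCP position; "ee_rot": TCP orientation; "force": force on the tool from outside, world axes, zero at the start; "wrist_torque": the same for the moment, N m; "finger_gap": finger opening in m; "grip_force": force on a finger pad.
Only numpy, scipy, OpenCV 4.12 (cv2) and the standard library are available. Lean on these libraries where they do the work, as an engineer would, in place of code of your own. Each camera call takes 0.05 s, during which the arm holds its last target. There are 200 camera calls.

## Working session

There is one attempt and no reset: what is moved stays moved. The work goes in short steps, Python scripts to look and compute and a tool call to move; the robot and the scene stay as the last step left them, time stands still between calls to the robot, and variables do not carry over. Pictures are saved under pics/ and viewed, at most 10 in all, crops included, and the job is handed in when it is done.

Besides the shell and the picture viewer there is one more tool, called after ">>>" by a JSON object that holds its "api" and its "payload", one argument or row to a line. send_rows: Moves the arm, as the interface text tells. Its arguments: {"type":"object","properties":{"commands":{"type":"array","items":{"type":"number"}}},"required":["commands"]}

```bash
mkdir -p pics; ls
python3 - <<'E'
from cell import robot,capture
import cv2,numpy as np
for n in("top","scene"):
    c=capture(n);cv2.imwrite(f"pics/{n}0.png",c["img"][:,:,::-1]);np.savez(f"{n}0.npz",**c)
    R=cv2.Rodrigues(np.array(c["rvec"]))[0];print(n,c["intrinsics"],-R.T@np.array(c["tvec"]).ravel(),R)
print(robot.get_state())
E
```

```text
pics
top [[409.13506094   0.         317.03864839]
 [  0.         409.13506094 193.59517323]
 [  0.           0.           1.        ]] [0.11159836 0.03913332 1.16961037] [[ 1.18963882e-02 -9.99928845e-01 -8.83791073e-04]
 [-9.48688584e-01 -1.10074550e-02 -3.16020262e-01]
 [ 3.15988047e-01  4.59794220e-03 -9.48752029e-01]]
scene [[491.87011756   0.         325.1692849 ]
 [  0.         491.87011756 190.10671683]
 [  0.           0.           1.        ]] [0.05545983 0.81948436 0.95340503] [[-0.87703358 -0.48042287  0.00244171]
 [-0.34916626  0.63391134 -0.69010096]
 [ 0.32999246 -0.60609428 -0.72370899]]
{'time_s': 0.1, 'joints': array([-1.38018672e+00,  3.26850099e-01, -1.93462203e-01,  1.05202920e+00,
       -6.80562563e-06,  1.43657644e+00]), 'joint_vel': array([ 0.00158543, -0.00154956,  0.00080252,  0.00144189, -0.00026874,
       -0.00040025]), 'effort': array([ 1.03826023e-03, -4.44240403e+01,  2.63036728e+01,  7.91548518e-03,
       -8.40282860e-05, -2.28858681e-06]), 'tool_pos': array([ 0.17542442, -0.52069458,  0.21169912]), 'ee_rot': array([-3.09872427e+00, -5.07750986e-01,  7.90715526e-05]), 'force': array([-1.01869764, -0.16242441, -0.12560905]), 'wrist_torque': array([ 0.03466704,  0.01986282, -0.02175014]), 'grip_force': 0.0, 'finger_gap': 0.08568101410475142}
```

View pics/top0.png

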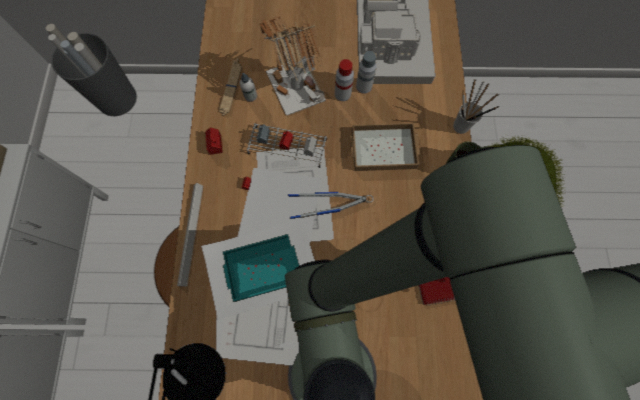

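View pics/scene0.png

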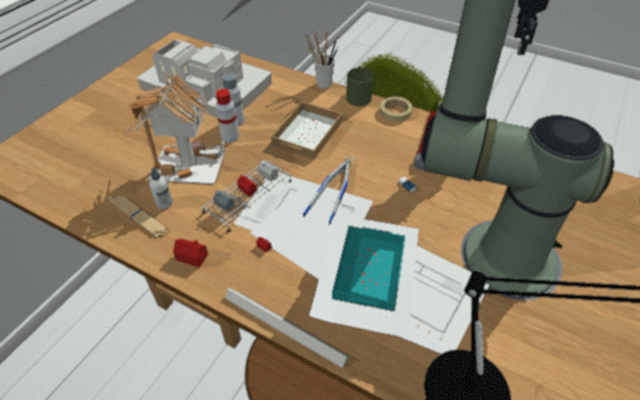

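The top view shows the tongs at (290–370, 195–218) with the jaws to the left (+y). The rack is at (285,143) with the red house at (287,140), the cardboard tray is at (385,147), and the turquoise decoy is at (260,268). In the scene view the tongs are at (330,190), the rack houses at (225,200), (246,184) and (268,170), and the tray at (308,130).

```bash
cat > h.py <<'E'
import cv2,numpy as np
def load(c):
    R=cv2.Rodrigues(np.array(c["rvec"],float))[0];t=np.array(c["tvec"],float).ravel();return np.array(c["intrinsics"]),R,t
def ray(c,uv):
    K,R,t=load(c);uv=np.asarray(uv,float).reshape(-1,2)
    d=(np.linalg.inv(K)@np.c_[uv,np.ones(len(uv))].T).T@R
    return -R.T@t,d
def plane(c,uv,z):
    o,d=ray(c,uv);return o+d*((z-o[2])/d[:,2])[:,None]
def proj(c,p):
    return cv2.projectPoints(np.asarray(p,float).reshape(-1,1,3),np.array(c["rvec"],float),np.array(c["tvec"],float),np.array(c["intrinsics"]),None)[0][:,0]
def hsv(c): return cv2.cvtColor(np.ascontiguousarray(c["img"]),cv2.COLOR_RGB2HSV)
def tri(c1,u1,c2,u2):
    A=[];b=[]
    for c,u in((c1,u1),(c2,u2)):
        o,d=ray(c,u);d=d[0]/np.linalg.norm(d[0]);P=np.eye(3)-np.outer(d,d);A.append(P);b.append(P@o)
    return np.linalg.solve(sum(A),sum(b))
def blobs(m,a0):
    n,l,s,ce=cv2.connectedComponentsWithStats(m.astype(np.uint8));return [(s[i][:5].tolist(),ce[i].round(1).tolist()) for i in range(1,n) if s[i][4]>=a0],l
E
python3 - <<'E'
from h import *
for n,cr in(("top",(225,115,440,235)),("scene",(190,90,390,260))):
    c=dict(np.load(n+"0.npz"));H=hsv(c)
    blue=(H[...,0]>105)&(H[...,0]<125)&(H[...,1]>110)
    red=((H[...,0]<6)|(H[...,0]>174))&(H[...,1]>150)
    for k,m in(("blue",blue),("red",red)):
        b,_=blobs(m,8)
        for s,ce in b: print(n,k,s,ce,plane(c,ce,.015 if k=="blue" else .05)[0].round(3))
    x0,y0,x1,y1=cr;im=c["img"][y0:y1,x0:x1,::-1];f=3.5 if n=="top" else 3.5
    cv2.imwrite(f"pics/{n}c.png",cv2.resize(im,None,fx=f,fy=f,interpolation=cv2.INTER_CUBIC))
E
```

```text
top blue [329, 192, 8, 1, 8] [332.5, 192.0] [ 0.502 -0.001  0.015]
top blue [289, 194, 10, 2, 11] [293.6, 194.9] [0.491 0.114 0.015]
top blue [317, 209, 23, 6, 48] [328.5, 211.2] [0.442 0.01  0.015]
top blue [291, 216, 9, 2, 14] [295.0, 216.5] [0.425 0.108 0.015]
top red [339, 59, 13, 17, 168] [345.2, 66.9] [ 0.915 -0.041  0.05 ]
top red [337, 85, 13, 4, 20] [342.6, 87.0] [ 0.84  -0.032  0.05 ]
top red [206, 128, 16, 26, 345] [213.2, 141.0] [0.648 0.36  0.05 ]
top red [279, 131, 14, 18, 173] [285.8, 140.1] [0.653 0.141 0.05 ]
top red [242, 177, 9, 12, 75] [246.0, 182.8] [0.515 0.252 0.05 ]
top red [419, 277, 35, 27, 653] [436.3, 290.4] [ 0.215 -0.277  0.05 ]
scene blue [340, 182, 7, 17, 32] [343.2, 189.8] [0.442 0.01  0.015]
scene blue [304, 206, 7, 9, 18] [306.8, 209.7] [0.491 0.116 0.015]
scene blue [330, 213, 4, 9, 14] [331.3, 216.9] [0.425 0.108 0.015]
scene red [217, 89, 13, 15, 163] [222.8, 96.1] [ 0.939 -0.137  0.05 ]
scene red [428, 112, 8, 10, 36] [431.1, 115.6] [ 0.339 -0.357  0.05 ]
scene red [219, 118, 16, 5, 32] [227.2, 120.7] [ 0.854 -0.045  0.05 ]
scene red [419, 137, 6, 15, 33] [421.3, 145.1] [ 0.316 -0.218  0.05 ]
scene red [238, 176, 18, 20, 232] [246.2, 185.4] [0.652 0.146 0.05 ]
scene red [174, 239, 33, 28, 657] [189.6, 251.9] [0.643 0.381 0.05 ]
scene red [257, 238, 14, 13, 114] [263.2, 244.1] [0.51  0.282 0.05 ]
```

View pics/topc.png

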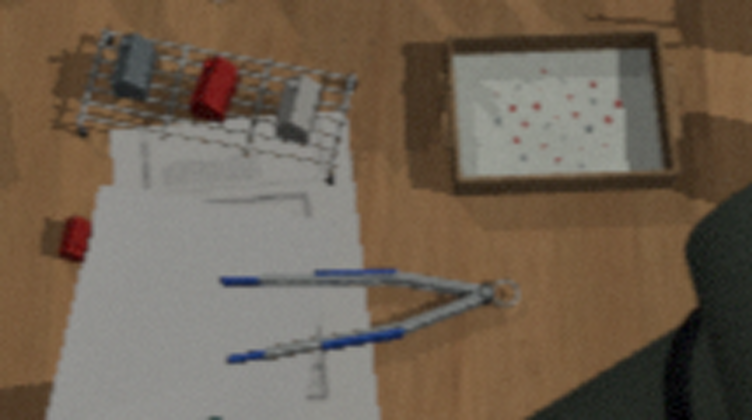

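View pics/scenec.png

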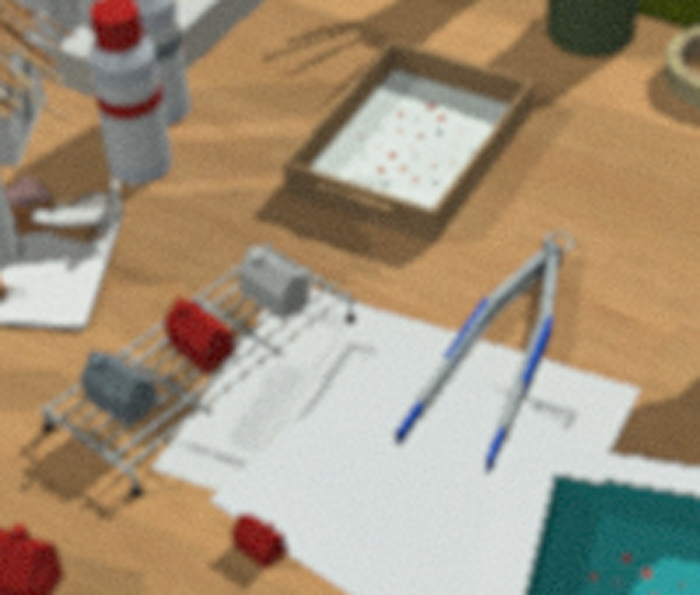

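The crops show the pivot at about full-image (363.6,199). The rack corners are at crop (108,35), (352,82), (82,130) and (330,180), and the house ridges lean slightly. The tray rim corners are at crop (450,38), (658,34), (674,180) and (458,190).

Run:
```python
from h import *
T=dict(np.load("top0.npz"));S=dict(np.load("scene0.npz"))
f=lambda p:np.array(p)/3.5+np.array([225,115]); g=lambda p:np.array(p)/3.5+np.array([190,90])
print("pivot",plane(T,f([487,294]),.015)[0].round(3),plane(S,g([552,248]),.015)[0].round(3))
print("rackT",plane(T,[f(p) for p in((108,35),(352,82),(82,130),(330,180))],.028).round(3).tolist())
print("tray",plane(T,[f(p) for p in((450,38),(658,34),(674,180),(458,190))],.035).round(3).tolist())
def redm(c):
    H=hsv(c);return ((H[...,0]<8)|(H[...,0]>172))&(H[...,1]>110)
for n,c in(("T",T),("S",S)):
    b,l=blobs(redm(c),80)
    for s,ce in b:
        if (n=="T" and abs(ce[0]-286)<6 and abs(ce[1]-140)<8) or (n=="S" and abs(ce[0]-246)<6 and abs(ce[1]-185)<8):
            i=l[int(ce[1]),int(ce[0])];cn=cv2.findContours((l==i).astype(np.uint8),0,1)[0][0]
            for z in(.054,):
                P=plane(c,cn[:,0]+0.0,z)[:,:2]
                print(n,s,ce,cv2.minAreaRect((P*1000).astype(np.float32)))
            hull=cv2.approxPolyDP(cv2.convexHull(cn),1.5,True)[:,0];print(hull.tolist(),plane(c,hull,.054)[:,:2].round(3).tolist())
            if n=="T":cT=ce
            else:cS=ce
print("tri",tri(T,cT,S,cS))
# predicted hull for hypothetical house pose (check of hand measurement)
```

```text
pivot [ 0.481 -0.095  0.015] [ 0.482 -0.096  0.015]
rackT [[0.715, 0.238, 0.028], [0.671, 0.021, 0.028], [0.622, 0.255, 0.028], [0.578, 0.039, 0.028]]
tray [[0.712, -0.066, 0.035], [0.718, -0.25, 0.035], [0.579, -0.255, 0.035], [0.567, -0.07, 0.035]]
T [279, 131, 14, 18, 188] [285.9, 140.0] ((652.3807983398438, 139.64505004882812), (34.61881637573242, 59.56822204589844), 74.8714828491211)
[[288, 131], [292, 134], [290, 146], [288, 148], [281, 148], [279, 143], [283, 132]] [[0.682, 0.135], [0.672, 0.122], [0.632, 0.127], [0.626, 0.133], [0.625, 0.154], [0.642, 0.16], [0.678, 0.15]]
S [237, 176, 20, 20, 260] [246.1, 185.4] ((651.791748046875, 147.44117736816406), (39.368194580078125, 72.87715148925781), 68.83808135986328)
[[240, 176], [245, 176], [255, 184], [255, 190], [250, 195], [247, 195], [239, 188], [237, 181]] [[0.684, 0.129], [0.672, 0.122], [0.633, 0.134], [0.621, 0.151], [0.622, 0.172], [0.629, 0.175], [0.66, 0.165], [0.68, 0.147]]
tri [0.65695652 0.14109488 0.04348303]
```

```bash
cat > mv.py <<'E'
import sys,numpy as np
from scipy.spatial.transform import Rotation as Ro
from cell import robot
s=robot.get_state();R=Ro.from_rotvec(s["ee_rot"]).as_matrix();p=s["tool_pos"]
yaw=np.degrees(np.arctan2(R[1,0],R[0,0]))
print("t",s["time_s"],"pos",p.round(4),"yaw",yaw.round(2),"down",R[:,2].round(3),"q",s["joints"].round(3),"F",s["force"].round(1),"gap",s["finger_gap"].round(4),"gf",s["grip_force"])
for a in sys.argv[1:]:   # "x,y,z,yaw"
    t=[float(v) for v in a.split(",")]
    print(a,"-> units",(R.T@(np.array(t[:3])-p)/.03).round(2),"spin",round(-(((t[3]-yaw)+180)%360-180)/5,2))
E
python3 mv.py .469,.0138,.15,-83.5
```

```text
Traceback (most recent call last):
  File "mv.py", line 6, in <module>
    print("t",s["time_s"],"pos",p.round(4),"yaw",yaw.round(2),"down",R[:,2].round(3),"q",s["joints"].round(3),"F",s["force"].round(1),"gap",s["finger_gap"].round(4),"gf",s["grip_force"])
                                                                                                                                            ^^^^^^^^^^^^^^^^^^^^^
AttributeError: 'float' object has no attribute 'round'
```

```bash
sed -i 's/s\["finger_gap"\].round(4)/round(s["finger_gap"],4)/' mv.py; python3 mv.py .469,.0138,.15,-83.5
```

```text
t 0.1 pos [ 0.1754 -0.5207  0.2117] yaw 18.61 down [-0.     0.002 -1.   ] q [-1.38   0.327 -0.193  1.052 -0.     1.437] F [-1.  -0.2 -0.1] gap 0.0857 gf 0.0
.469,.0138,.15,-83.5 -> units [ 14.96 -13.76   2.08] spin 20.42
```

>>> {"api": "send_rows", "payload": {
  "commands": [0,0.9,-0.8,0,-1.4,0,1.8,-1.7,0,-2.8,0,2.8,-2.6,0,-4.2,0,3.7,-3.4,0,-5.6,0,4.7,-4.3,0,-7,0,5.6,-5.2,0,-8.4,0,6.5,-6,0,-9.8,0,7.5,-6.9,0,-11.2]
}}

```text
time_s: 0.77
tool_pos: [0.3229, -0.2518, 0.2122]
ee_rot: [2.494, 1.91, -0.0]
force: [1.0, -1.1, 0.1]
finger_gap: 0.0852
grip_force: 0.0
```

```bash
python3 mv.py .469,.0138,.15,-83.5
```

```text
t 0.7667 pos [ 0.3229 -0.2518  0.2122] yaw 74.89 down [-0. -0. -1.] q [-0.843  0.064 -0.525  0.982 -0.     0.992] F [ 1.  -1.1  0.1] gap 0.0852 gf 0.0
.469,.0138,.15,-83.5 -> units [9.82 2.39 2.07] spin 31.68
```

>>> {"api": "send_rows", "payload": {
  "commands": [0,1.2,0.3,0,-1.4,0,2.4,0.6,0,-2.8,0,3.6,0.9,0,-4.2,0,4.8,1.2,0,-5.6,0,6,1.5,0,-7,0,7.2,1.8,0.4,-8.4,0,8.5,2.1,0.8,-9.8,0,9.8,2.4,1,-11.2]
}}

```text
time_s: 1.43
tool_pos: [0.4699, 0.013, 0.1811]
ee_rot: [-1.303, -2.857, 0.001]
force: [0.7, -0.2, -0.0]
finger_gap: 0.085
grip_force: 0.0
```

>>> {"api": "send_rows", "payload": {
  "commands": [0,0,0,0,-1.4,0,0,0,0,-2.8,0,0,0,0,-4.2,0,0,0,0,-5.6,0,0,0,0,-7,0,0,0,0,-8.4,0,0,0,0,-9.8,0,0,0,0,-11.2]
}}

```text
time_s: 2.1
tool_pos: [0.4698, 0.0112, 0.182]
ee_rot: [0.191, -3.135, -0.0]
force: [-0.3, 0.3, -0.6]
finger_gap: 0.0858
grip_force: 0.0
```

>>> {"api": "send_rows", "payload": {
  "commands": [0,0,0,0,-1.4,0,0,0,0,-2.8,0,0,0,0,-4.2,0,0,0,0,-5.6,0,0,0,0,-7,0,0,0,0,-8.4,0,0,0,0,-9.8,0,0,0,0,-11.2]
}}

```text
time_s: 2.77
tool_pos: [0.4698, 0.0111, 0.182]
ee_rot: [1.64, -2.679, -0.001]
force: [-0.3, -0.6, -0.1]
finger_gap: 0.0851
grip_force: 0.0
```

```bash
python3 mv.py .469,.0138,.06,-83.5
```

```text
t 2.7667 pos [0.4698 0.0111 0.182 ] yaw -117.04 down [-0.001  0.    -1.   ] q [-0.134  0.204 -0.44   0.927  0.    -1.232] F [-0.3 -0.6 -0.1] gap 0.0851 gf 0.0
.469,.0138,.06,-83.5 -> units [-0.07  0.06  4.07] spin -6.71
```

>>> {"api": "send_rows", "payload": {
  "commands": [0,0,0,0.5,-1.4,0,0,0,1,-2.8,0,0,0,1.5,-4.2,0,0,0,2,-5.6,0,-0.07,0.06,2.5,-6.7,0,-0.07,0.06,3.2,-6.7,0,-0.07,0.06,4,-6.7,0,-0.07,0.06,4,-6.7]
}}

```text
time_s: 3.43
tool_pos: [0.466, 0.0142, 0.0588]
ee_rot: [2.334, -2.097, -0.009]
force: [-0.2, -0.0, -0.5]
finger_gap: 0.0853
grip_force: 0.0
```

```bash
python3 mv.py .469,.0138,.022,-83.5
python3 - <<'E'
from h import *
from cell import capture
for n,(x0,y0,x1,y1) in(("scene",(270,110,400,250)),("top",(260,160,400,240))):
    c=capture(n);np.savez(n+"1.npz",**c);im=c["img"][y0:y1,x0:x1,::-1];cv2.imwrite(f"pics/{n}1.png",cv2.resize(im,None,fx=4,fy=4,interpolation=2))
E
```

```text
t 3.4333 pos [0.466  0.0142 0.0588] yaw -83.89 down [-0.007  0.001 -1.   ] q [-0.128  0.353 -0.606  0.619 -0.    -1.805] F [-0.2 -0.  -0.5] gap 0.0853 gf 0.0
.469,.0138,.022,-83.5 -> units [ 0.02 -0.11  1.23] spin -0.08
```

View pics/scene1.png

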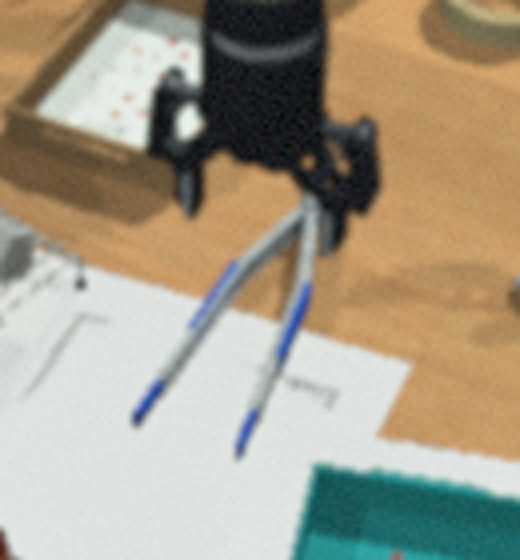

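The scene crop shows the open fingers at crop (190,210) and (335,245), above the tongs. I'll check the offset by projection.

Run:
```python
from h import *
S=dict(np.load("scene1.npz"))
s=np.array([.466,.0142,0]);y=np.array([.994,.107,0])
for z in(.04,.05,.06,.07):
    print(z,((proj(S,[s+y*.0425+[0,0,z],s-y*.0425+[0,0,z],s+[0,0,z]])-[270,110])*4).round(0).tolist())
print(((proj(S,[[.469,.0138,.02]])-[270,110])*4).round(0).tolist())
```

```text
0.04 [[198.0, 267.0], [319.0, 302.0], [258.0, 284.0]]
0.05 [[198.0, 256.0], [320.0, 292.0], [259.0, 274.0]]
0.06 [[198.0, 245.0], [320.0, 281.0], [259.0, 263.0]]
0.07 [[198.0, 234.0], [321.0, 270.0], [259.0, 252.0]]
[[254.0, 304.0]]
```

View pics/top1.png

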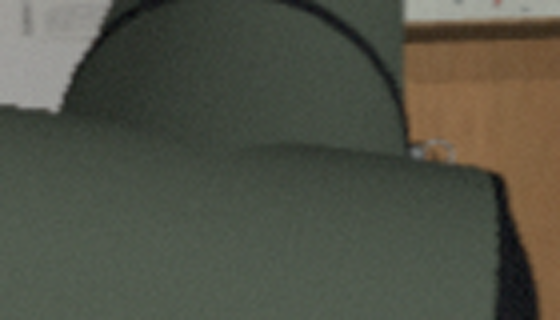

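```bash
python3 mv.py .469,.0138,.022,-83.5
```

```text
t 3.5333 pos [0.4684 0.0139 0.0619] yaw -83.89 down [-0.003  0.    -1.   ] q [-0.128  0.349 -0.601  0.623  0.    -1.805] F [-0.8 -0.4  0.2] gap 0.0855 gf 0.0
.469,.0138,.022,-83.5 -> units [ 0.01 -0.02  1.33] spin -0.08
```

The top view is blocked by the forearm; only the pivot ring is visible at crop (432,150). In the scene view the gripper sits higher than its reported pose predicts, so I'll check this against the start picture.

Run:
```python
from h import *
S=dict(np.load("scene0.npz"))
p=np.array([.1754,-.5207,.2117]);y=np.array([.319,-.948,0])
for dz in(-.019,-.006,.054): print(dz,proj(S,[p+y*.0425+[0,0,dz],p-y*.0425+[0,0,dz],p+[0,0,dz]]).round(0).tolist())
cv2.imwrite("pics/s0g.png",cv2.resize(S["img"][0:90,480:590,::-1],None,fx=5,fy=5,interpolation=2))
from cell import capture
c=capture("scene");np.savez("scene2.npz",**c);cv2.imwrite("pics/s2.png",np.hstack([cv2.resize(c["img"][110:250,270:400,::-1],None,fx=3,fy=3),cv2.resize(S["img"][0:140,480:610,::-1],None,fx=3,fy=3)]))
```

```text
-0.019 [[512.0, 54.0], [515.0, 70.0], [513.0, 62.0]]
-0.006 [[513.0, 50.0], [516.0, 66.0], [515.0, 58.0]]
0.054 [[519.0, 31.0], [522.0, 46.0], [521.0, 38.0]]
```

View pics/s2.png

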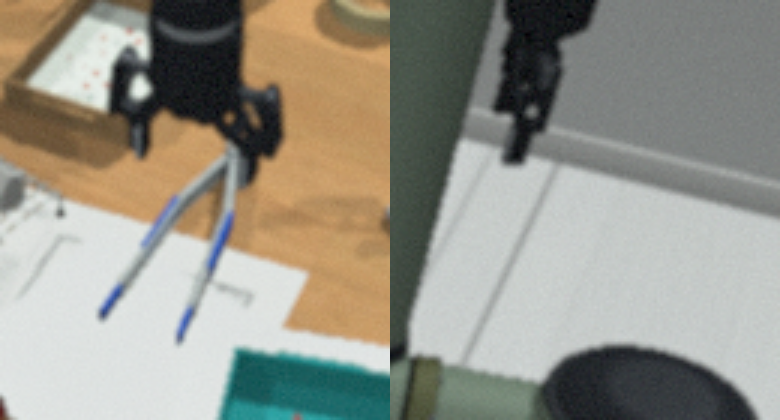

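The current picture (left panel) has the fingertips at about panel (140,155) and (245,185). The start picture (right panel) has a tip at about (512,160). Both sit roughly 10 px above the prediction, so I'll descend part-way and look again.

>>> {"api": "send_rows", "payload": {
  "commands": [0,0,0,0.5,0,0,0,0,1,0,0,0,0,1,0]
}}

```text
time_s: 3.83
tool_pos: [0.4692, 0.0138, 0.032]
ee_rot: [2.336, -2.1, -0.001]
force: [-0.0, -0.2, 0.7]
finger_gap: 0.0853
grip_force: 0.0
```

```bash
python3 mv.py .469,.0138,.022,-83.5
python3 - <<'E'
from h import *
from cell import capture
c=capture("scene");np.savez("scene3.npz",**c);cv2.imwrite("pics/s3.png",cv2.resize(c["img"][110:230,280:400,::-1],None,fx=5,fy=5,interpolation=2))
s=np.array([.469,.0138,0]);y=np.array([.994,.107,0])
for z in(.01,.025,.04):
    print(z,((proj(c,[s+y*.0425+[0,0,z],s-y*.0425+[0,0,z],s+[0,0,z]])-[280,110])*5).round(0).tolist())
E
```

```text
t 3.8333 pos [0.4692 0.0138 0.032 ] yaw -83.9 down [-0.001  0.    -1.   ] q [-0.128  0.396 -0.631  0.545 -0.    -1.805] F [-0.  -0.2  0.7] gap 0.0853 gf 0.0
.469,.0138,.022,-83.5 -> units [-0.    0.    0.33] spin -0.08
0.01 [[194.0, 371.0], [342.0, 415.0], [267.0, 393.0]]
0.025 [[194.0, 351.0], [343.0, 396.0], [268.0, 373.0]]
0.04 [[193.0, 331.0], [344.0, 376.0], [268.0, 353.0]]
```

View pics/s3.png

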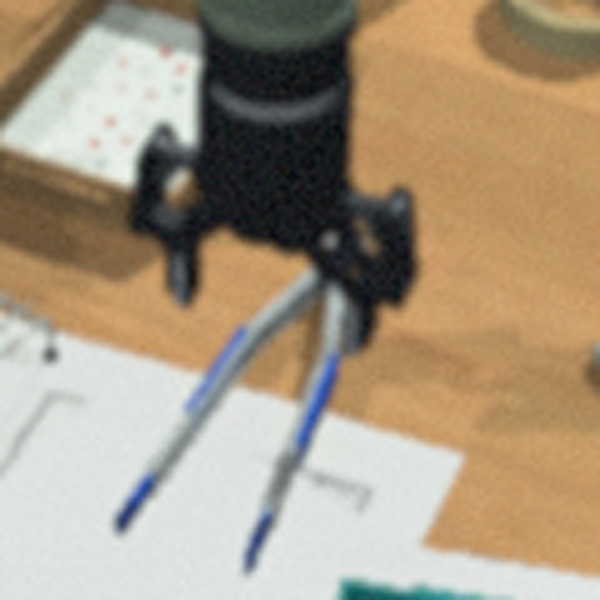

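The fingertips are at crop (182,300) and (357,345), again about 10 px higher than predicted. I'll probe by touch: go down to z = 0.022 and close lightly to feel for the grips.

>>> {"api": "send_rows", "payload": {
  "commands": [0,0,0,0.33,0,0.2,0,0,0.33,0,0.2,0,0,0.33,0,0.25,0,0,0.33,0,0.3,0,0,0.33,0,0.3,0,0,0.33,0,0.3,0,0,0.33,0]
}}

```text
time_s: 4.47
tool_pos: [0.4698, 0.0137, 0.0229]
ee_rot: [-2.336, 2.1, -0.001]
force: [0.2, 0.5, 0.5]
finger_gap: 0.0597
grip_force: 0.0
```

```bash
python3 mv.py .469,.0138,.012,-83.5
```

```text
t 4.4667 pos [0.4698 0.0137 0.0229] yaw -83.89 down [ 0.001 -0.    -1.   ] q [-0.128  0.411 -0.639  0.52  -0.    -1.805] F [0.2 0.5 0.5] gap 0.0597 gf 0.0
.469,.0138,.012,-83.5 -> units [-0.01  0.03  0.36] spin -0.08
```

>>> {"api": "send_rows", "payload": {
  "commands": [0.1,0,0,0,0,0.1,0,0,0,0,0.1,0,0,0.13,0,0.1,0,0,0.26,0,0.1,0,0,0.36,0,0.1,0,0,0.36,0]
}}

```text
time_s: 4.97
tool_pos: [0.4688, 0.0138, 0.0108]
ee_rot: [2.336, -2.099, -0.002]
force: [-0.3, -0.1, -0.4]
finger_gap: 0.0771
grip_force: 0.0
```

```bash
python3 mv.py .469,.0138,.004,-83.5;python3 - <<'E'
from h import *
from cell import capture
c=capture("scene");np.savez("scene4.npz",**c)
for n in("scene3","scene4"):
    c=dict(np.load(n+".npz"));g=c["img"].max(2)[110:230,280:400]
    for u in(30,34,36,38,68,70,72,74,76): 
        r=np.where(g[:,u]<60)[0];r=r[r<80];print(n,u+280,(r.max()+110) if len(r) else None,end="; ")
    print()
E
```

```text
t 4.9667 pos [0.4688 0.0138 0.0108] yaw -83.89 down [-0.002  0.    -1.   ] q [-0.128  0.431 -0.649  0.492 -0.    -1.805] F [-0.3 -0.1 -0.4] gap 0.0771 gf 0.0
.469,.0138,.004,-83.5 -> units [ 0.   -0.01  0.23] spin -0.08
scene3 310 156; scene3 314 161; scene3 316 160; scene3 318 167; scene3 348 166; scene3 350 169; scene3 352 178; scene3 354 173; scene3 356 169; 
scene4 310 163; scene4 314 164; scene4 316 168; scene4 318 168; scene4 348 176; scene4 350 184; scene4 352 181; scene4 354 176; scene4 356 176;
```

>>> {"api": "send_rows", "payload": {
  "commands": [0.1,0,0,0.08,0,0.1,0,0,0.16,0,0.1,0,0,0.16,0]
}}

```text
time_s: 5.27
tool_pos: [0.4693, 0.0138, 0.0065]
ee_rot: [2.336, -2.1, -0.001]
force: [-1.1, 0.3, -0.6]
finger_gap: 0.0768
grip_force: 0.0
```

>>> {"api": "send_rows", "payload": {
  "commands": [0.1,0,0,0.06,0,0.1,0,0,0.12,0,0.1,0,0,0.12,0]
}}

```text
time_s: 5.52
tool_pos: [0.4693, 0.0138, 0.003]
ee_rot: [2.336, -2.1, -0.0]
force: [-0.8, -0.5, -0.7]
finger_gap: 0.0767
grip_force: 0.0
```

>>> {"api": "send_rows", "payload": {
  "commands": [0.1,0,0,0.05,0,0.1,0,0,0.1,0,0.1,0,0,0.1,0]
}}

```text
time_s: 5.77
tool_pos: [0.4693, 0.0138, 0.0]
ee_rot: [2.337, -2.1, -0.0]
force: [0.8, -0.3, -0.1]
finger_gap: 0.077
grip_force: 0.0
```

There is no contact at reported z = 0, so the tool really is higher than reported. I'll keep going down in small steps and watch the force.

>>> {"api": "send_rows", "payload": {
  "commands": [0.1,0,0,0.15,0,0.1,0,0,0.3,0,0.1,0,0,0.4,0,0.1,0,0,0.4,0]
}}

```text
time_s: 6.1
tool_pos: [0.4688, 0.0138, -0.0126]
ee_rot: [2.336, -2.099, -0.002]
force: [0.2, -0.2, 0.8]
finger_gap: 0.0771
grip_force: 0.0
```

```bash
python3 mv.py
python3 - <<'E'
from h import *
from cell import capture
c=capture("scene");np.savez("scene5.npz",**c);cv2.imwrite("pics/s5.png",cv2.resize(c["img"][110:230,280:400,::-1],None,fx=5,fy=5,interpolation=2))
E
```

```text
t 6.1 pos [ 0.4688  0.0138 -0.0126] yaw -83.89 down [-0.001  0.    -1.   ] q [-0.128  0.473 -0.667  0.433  0.    -1.805] F [ 0.2 -0.2  0.8] gap 0.0771 gf 0.0
```

View pics/s5.png

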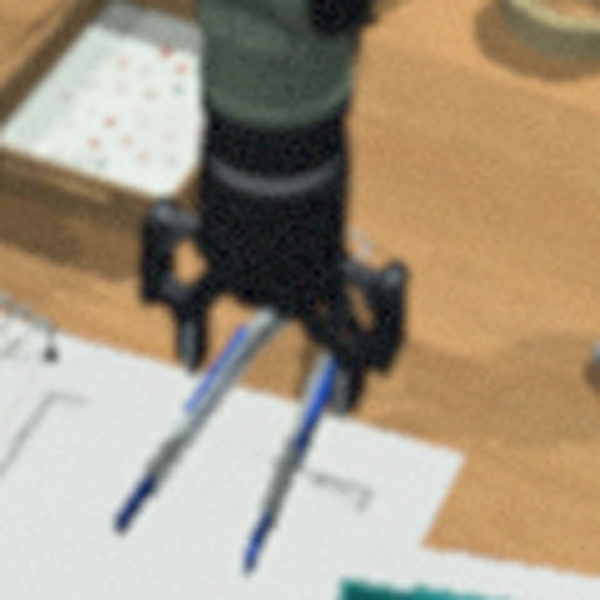

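The fingertips are now at crop (192,365) and (345,410), about 14 mm above the desk and centred on the grips. I'll go 7 mm further down and then close gently.

>>> {"api": "send_rows", "payload": {
  "commands": [0.1,0,0,0.1,0,0.1,0,0,0.2,0,0.1,0,0,0.23,0,0.22,0,0,0.23,0,0.28,0,0,0.23,0,0.28,0,0,0.23,0,0.28,0,0,0.23,0]
}}

```text
time_s: 6.73
tool_pos: [0.4698, 0.0138, -0.0183]
ee_rot: [-2.336, 2.099, -0.001]
force: [-0.4, 0.5, 2.5]
finger_gap: 0.0618
grip_force: 6.0
```

>>> {"api": "send_rows", "payload": {
  "commands": [0.32,0,0,0,0,0.32,0,0,0,0,0.32,0,0,0,0]
}}

```text
time_s: 6.98
tool_pos: [0.4703, 0.0138, -0.0179]
ee_rot: [-2.336, 2.099, -0.002]
force: [-0.3, 1.8, 7.2]
finger_gap: 0.0583
grip_force: 8.4
```

```bash
python3 mv.py
python3 - <<'E'
from h import *
from cell import capture
for n in("scene0","scene"):
    c=capture("scene") if n=="scene" else dict(np.load("scene0.npz"));H=hsv(c)
    m=(H[...,0]>105)&(H[...,0]<125)&(H[...,1]>110)
    for s,ce in blobs(m,6)[0]: print(n,s,ce,plane(c,ce,.015)[0].round(4))
np.savez("scene6.npz",**c)
E
```

```text
t 6.9833 pos [ 0.4703  0.0138 -0.0179] yaw -83.89 down [ 0.002  0.    -1.   ] q [-0.128  0.483 -0.67   0.417  0.    -1.805] F [-0.3  1.8  7.2] gap 0.0583 gf 8.432917462705518
scene0 [340, 182, 7, 17, 32] [343.2, 189.8] [0.4422 0.0097 0.015 ]
scene0 [304, 206, 7, 9, 18] [306.8, 209.7] [0.4912 0.1164 0.015 ]
scene0 [330, 213, 4, 9, 14] [331.3, 216.9] [0.4253 0.1075 0.015 ]
scene0 [458, 380, 5, 3, 6] [459.8, 381.3] [0.0121 0.3545 0.015 ]
scene [321, 181, 5, 8, 19] [322.7, 183.7] [0.5005 0.016  0.015 ]
scene [339, 192, 4, 7, 13] [340.2, 194.8] [0.4408 0.0295 0.015 ]
scene [306, 206, 6, 10, 12] [308.5, 210.5] [0.486  0.1166 0.015 ]
scene [328, 213, 5, 9, 10] [329.6, 217.2] [0.4286 0.1105 0.015 ]
```

>>> {"api": "send_rows", "payload": {
  "commands": [0.34,0,0,-0.1,0,0.34,0,0,-0.3,0,0.34,0,0,-0.6,0,0.34,0,0,-0.9,0,0.34,0,0,-1,0,0.34,0,0,-1,0]
}}

```text
time_s: 7.53
tool_pos: [0.4706, 0.0136, 0.0126]
ee_rot: [-2.336, 2.099, -0.003]
force: [0.1, -0.2, -1.0]
finger_gap: 0.0564
grip_force: 6.3
```

```bash
python3 mv.py
python3 - <<'E'
from h import *
from cell import capture
for n in("scene",):
    c=capture("scene") ;H=hsv(c)
    m=(H[...,0]>105)&(H[...,0]<125)&(H[...,1]>110)
    for s,ce in blobs(m,6)[0]: print(n,s,ce,plane(c,ce,.045)[0].round(4))
E
```

```text
t 7.5333 pos [0.4706 0.0136 0.0126] yaw -83.89 down [ 0.002 -0.    -1.   ] q [-0.128  0.428 -0.648  0.493 -0.    -1.805] F [ 0.1 -0.2 -1. ] gap 0.0564 gf 6.307148353080265
scene [321, 173, 5, 8, 19] [322.8, 175.9] [0.4999 0.0165 0.045 ]
scene [338, 184, 4, 7, 13] [339.8, 187.2] [0.4417 0.0316 0.045 ]
scene [307, 198, 6, 9, 11] [309.3, 201.9] [0.4848 0.1135 0.045 ]
```

The tongs lift cleanly. Now I'll raise them and turn clockwise about 109° in three calls.

>>> {"api": "send_rows", "payload": {
  "commands": [0.34,0,0,-0.3,0.3,0.34,0,0,-0.8,1,0.34,0,0,-1.3,2,0.34,0,0,-1.8,3,0.34,0,0,-2,4,0.34,0,0,-2,5,0.34,0,0,-2,6,0.34,0,0,-2,7]
}}

```text
time_s: 8.25
tool_pos: [0.4693, 0.0138, 0.0713]
ee_rot: [1.591, -2.709, -0.0]
force: [-0.2, -0.8, -1.1]
finger_gap: 0.0563
grip_force: 6.3
```

>>> {"api": "send_rows", "payload": {
  "commands": [0.34,0,0,0,1,0.34,0,0,0,2,0.34,0,0,0,3,0.34,0,0,0,4,0.34,0,0,0,5,0.34,0,0,0,6,0.34,0,0,0,7,0.34,0,0,0,8]
}}

```text
time_s: 8.92
tool_pos: [0.4691, 0.0138, 0.071]
ee_rot: [0.569, -3.089, -0.0]
force: [0.6, -0.7, -1.7]
finger_gap: 0.0564
grip_force: 6.3
```

>>> {"api": "send_rows", "payload": {
  "commands": [0.34,0,0,0,1,0.34,0,0,0,2,0.34,0,0,0,3,0.34,0,0,0,4,0.34,0,0,0,5,0.34,0,0,0,6,0.34,0,0,0,6.8,0.34,0,0,0,6.8]
}}

```text
time_s: 9.58
tool_pos: [0.4691, 0.0138, 0.071]
ee_rot: [-0.354, -3.121, 0.0]
force: [0.0, 0.1, -1.5]
finger_gap: 0.0565
grip_force: 6.3
```

```bash
python3 mv.py
python3 - <<'E'
from h import *
from cell import capture
for n in("scene","top"):
    c=capture(n);np.savez(n+"7.npz",**c);H=hsv(c)
    m=(H[...,0]>105)&(H[...,0]<125)&(H[...,1]>110)
    for s,ce in blobs(m,6)[0]: print(n,s,ce,plane(c,ce,.105)[0].round(4))
    red=((H[...,0]<8)|(H[...,0]>172))&(H[...,1]>110)
    for s,ce in blobs(red,60)[0]: print(n,"red",s,ce)
E
```

```text
t 9.5833 pos [0.4691 0.0138 0.071 ] yaw 167.05 down [-0.001  0.    -1.   ] q [-0.128  0.335 -0.592  0.644 -0.     0.098] F [ 0.   0.1 -1.5] gap 0.0565 gf 6.307895067147911
scene [309, 139, 8, 7, 23] [312.4, 142.0] [ 0.5556 -0.0281  0.105 ]
scene [294, 149, 8, 6, 31] [297.5, 151.7] [0.5703 0.0235 0.105 ]
scene [331, 155, 18, 12, 27] [339.4, 160.4] [0.4607 0.0005 0.105 ]
scene [338, 154, 8, 7, 20] [341.8, 156.7] [ 0.4617 -0.0147  0.105 ]
scene [317, 163, 6, 5, 22] [319.4, 165.1] [0.4965 0.04   0.105 ]
scene [330, 169, 9, 9, 41] [333.7, 172.8] [0.4522 0.0471 0.105 ]
scene red [216, 89, 14, 15, 180] [222.7, 95.9]
scene red [418, 111, 58, 53, 2127] [448.3, 137.5]
scene red [237, 175, 20, 21, 259] [246.1, 185.3]
scene red [173, 239, 34, 28, 691] [189.6, 251.8]
scene red [256, 238, 15, 14, 131] [262.9, 244.2]
top red [339, 59, 13, 17, 183] [345.1, 67.0]
top red [205, 128, 17, 26, 366] [213.2, 140.9]
top red [279, 131, 14, 18, 187] [285.8, 140.0]
top red [242, 177, 9, 13, 84] [245.9, 182.7]
top red [411, 241, 85, 64, 3934] [452.8, 271.9]
```

```bash
python3 mv.py .5605,.1628,.071,167
```

```text
t 9.6833 pos [0.4692 0.0138 0.0711] yaw 167.21 down [-0.001  0.    -1.   ] q [-0.128  0.335 -0.592  0.644 -0.     0.095] F [ 0.1 -1.2 -1.5] gap 0.0566 gf 6.306924344971776
.5605,.1628,.071,167 -> units [-1.87  5.52  0.  ] spin 0.04
```

>>> {"api": "send_rows", "payload": {
  "commands": [0.34,-0.2,0.5,0,0,0.34,-0.4,1.3,0,0,0.34,-0.8,2.3,0,0,0.34,-1.2,3.4,0,0,0.34,-1.5,4.4,0,0,0.34,-1.8,5.2,0,0,0.34,-1.87,5.5,0,0,0.34,-1.87,5.5,0,0]
}}

```text
time_s: 10.35
tool_pos: [0.5617, 0.1639, 0.071]
ee_rot: [0.347, 3.122, 0.001]
force: [-0.5, 0.4, -0.4]
finger_gap: 0.0564
grip_force: 6.3
```

>>> {"api": "send_rows", "payload": {
  "commands": [0.34,0,0,0,0,0.34,0,0,0,0]
}}

```text
time_s: 10.52
tool_pos: [0.5597, 0.1609, 0.0709]
ee_rot: [-0.353, -3.12, 0.002]
force: [0.2, 0.4, -1.3]
finger_gap: 0.0568
grip_force: 6.3
```

```bash
python3 mv.py .5605,.1628,.016,167
python3 - <<'E'
from h import *
from cell import capture
c=None
for n in("scene","top"):
    c=capture(n);np.savez(n+"8.npz",**c);H=hsv(c)
    m=(H[...,0]>105)&(H[...,0]<125)&(H[...,1]>110)
    for s,ce in blobs(m,6)[0]: print(n,s,ce,plane(c,ce,.102)[0].round(4))
    if n=="scene": cv2.imwrite("pics/s8.png",cv2.resize(c["img"][100:240,190:350,::-1],None,fx=5,fy=5)[:600])
E
```

```text
t 10.5167 pos [0.5597 0.1609 0.0709] yaw 167.08 down [-0.002 -0.001 -1.   ] q [ 0.154  0.514 -0.292  0.767 -0.001  0.379] F [ 0.2  0.4 -1.3] gap 0.0568 gf 6.306769597576931
.5605,.1628,.016,167 -> units [-0.01  0.07  1.83] spin 0.02
scene [249, 160, 6, 6, 20] [251.2, 162.8] [0.653 0.113 0.102]
scene [232, 172, 7, 6, 22] [234.8, 174.7] [0.6639 0.1679 0.102 ]
scene [269, 172, 16, 12, 39] [277.3, 178.2] [0.5656 0.1277 0.102 ]
scene [266, 194, 9, 9, 37] [270.4, 197.8] [0.5447 0.1907 0.102 ]
top [292, 129, 4, 9, 16] [293.8, 133.0] [0.6512 0.1137 0.102 ]
```

View pics/s8.png

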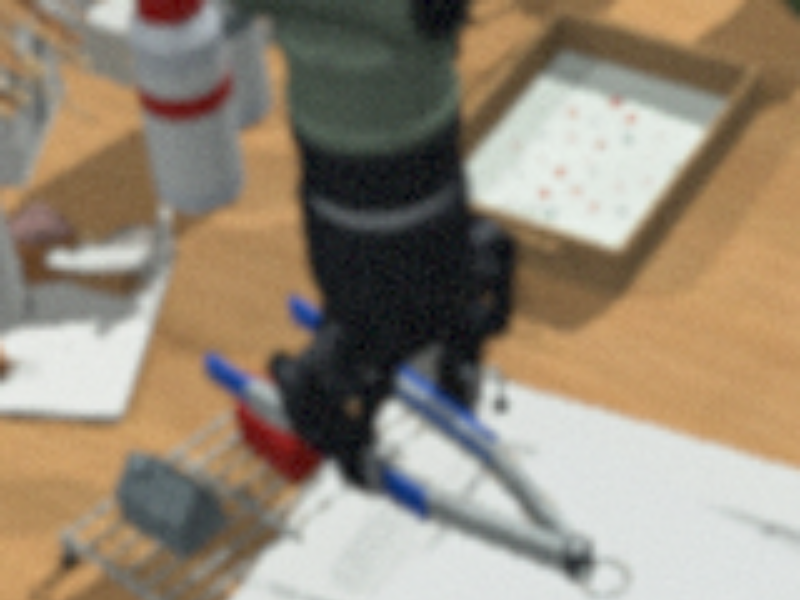

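The picture shows the jaws straddling the line of the red house: left pad at crop (225,372), right pad at (305,312), red house at (280,440). Both cameras put the jaws' centre within about 3 mm of the house, so I'll descend around it.

>>> {"api": "send_rows", "payload": {
  "commands": [0.34,0,0.07,0.1,0,0.34,0,0.07,0.4,0,0.34,0,0.07,0.8,0,0.34,0,0.07,1.1,0,0.34,0,0.07,1.1,0]
}}

```text
time_s: 11.03
tool_pos: [0.5595, 0.1635, 0.0359]
ee_rot: [-0.353, -3.118, 0.002]
force: [-1.0, -0.1, -1.5]
finger_gap: 0.0562
grip_force: 6.3
```

```bash
cat > lk.py <<'E'
import sys
from h import *
from cell import capture
z=float(sys.argv[1])
for n in("scene","top"):
    c=capture(n);H=hsv(c)
    m=(H[...,0]>105)&(H[...,0]<125)&(H[...,1]>110)
    for s,ce in blobs(m,6)[0]: print(n,s,ce,plane(c,ce,z)[0].round(4))
    red=((H[...,0]<8)|(H[...,0]>172))&(H[...,1]>110)
    for s,ce in blobs(red,25)[0]: print(n,"red",s,ce)
    print("whitegrey" ,end=" ")
    np.savez(n+"last.npz",**c)
print()
E
python3 lk.py .069; python3 mv.py .5605,.1628,.016,167
```

```text
scene [250, 171, 7, 6, 22] [252.6, 173.7] [0.6497 0.1176 0.069 ]
scene [233, 183, 8, 6, 25] [236.6, 185.4] [0.661  0.1716 0.069 ]
scene [278, 189, 7, 6, 18] [280.8, 191.2] [0.5533 0.1351 0.069 ]
scene [267, 205, 9, 8, 35] [270.9, 208.3] [0.5438 0.1945 0.069 ]
scene red [216, 89, 14, 16, 181] [222.8, 96.0]
scene red [418, 111, 57, 53, 2085] [447.8, 137.8]
scene red [218, 116, 18, 8, 52] [227.1, 120.5]
scene red [237, 175, 14, 11, 88] [243.3, 180.3]
scene red [173, 239, 34, 28, 684] [189.5, 251.9]
scene red [256, 238, 15, 14, 134] [263.1, 244.1]
whitegrey top red [339, 59, 13, 17, 180] [345.1, 67.0]
top red [336, 84, 16, 6, 38] [343.5, 86.8]
top red [205, 128, 13, 20, 177] [210.2, 136.6]
top red [457, 151, 18, 16, 87] [465.8, 158.8]
top red [411, 240, 85, 65, 3934] [452.8, 271.9]
whitegrey 
t 11.1333 pos [0.5608 0.1639 0.0377] yaw 167.1 down [-0.002 -0.    -1.   ] q [ 0.158  0.557 -0.318  0.697 -0.     0.383] F [ 0.3  0.1 -0.5] gap 0.0562 gf 6.307967237080447
.5605,.1628,.016,167 -> units [ 0.   -0.04  0.72] spin 0.02
```

>>> {"api": "send_rows", "payload": {
  "commands": [0.34,0,-0.03,0.2,0,0.34,0,-0.03,0.4,0,0.34,0,-0.03,0.6,0,0.34,0,-0.03,0.7,0,0.34,0,-0.03,0.7,0]
}}

```text
time_s: 11.55
tool_pos: [0.5605, 0.1631, 0.0164]
ee_rot: [-0.352, -3.12, 0.001]
force: [0.4, 0.1, -1.3]
finger_gap: 0.0565
grip_force: 6.3
```

```bash
python3 lk.py .048|grep -v "red \[[^2]"; python3 mv.py .5605,.1628,.016,167
```

```text
scene [250, 176, 8, 6, 25] [253.5, 178.6] [0.6514 0.1149 0.048 ]
scene [234, 188, 7, 5, 23] [237.1, 190.1] [0.6644 0.1692 0.048 ]
scene [278, 194, 7, 6, 20] [281.1, 196.2] [0.5551 0.1332 0.048 ]
scene [267, 210, 9, 8, 34] [271.4, 213.4] [0.5453 0.193  0.048 ]
scene red [216, 89, 14, 16, 182] [222.7, 96.0]
scene red [218, 117, 18, 7, 50] [226.9, 120.6]
scene red [237, 176, 19, 15, 175] [244.7, 182.9]
scene red [257, 238, 14, 13, 132] [263.0, 244.0]
top red [205, 128, 14, 14, 146] [211.1, 134.2]
whitegrey 
t 11.65 pos [0.5612 0.1633 0.0172] yaw 167.11 down [-0. -0. -1.] q [ 0.157  0.583 -0.336  0.652 -0.     0.382] F [ 0.2  0.2 -1.9] gap 0.0563 gf 6.307404851540923
.5605,.1628,.016,167 -> units [ 0.02 -0.02  0.04] spin 0.02
```

>>> {"api": "send_rows", "payload": {
  "commands": [0.37,0,0,0,0,0.4,0,0,0,0,0.42,0,0,0,0,0.44,0,0,0,0,0.44,0,0,0,0]
}}

```text
time_s: 12.07
tool_pos: [0.5614, 0.1633, 0.0176]
ee_rot: [0.353, 3.121, 0.0]
force: [-0.3, 0.5, -1.7]
finger_gap: 0.0479
grip_force: 8.3
```

>>> {"api": "send_rows", "payload": {
  "commands": [0.45,0,0,0,0,0.46,0,0,0,0,0.47,0,0,0,0,0.48,0,0,0,0,0.48,0,0,0,0]
}}

```text
time_s: 12.48
tool_pos: [0.5614, 0.1633, 0.0175]
ee_rot: [0.353, 3.122, 0.0]
force: [-1.1, 0.9, -0.4]
finger_gap: 0.0457
grip_force: 35.2
```

```bash
python3 lk.py .048|grep -v "red \[[^2]"; python3 mv.py
```

```text
scene [237, 186, 7, 6, 23] [239.7, 188.6] [0.6617 0.1617 0.048 ]
scene [275, 195, 8, 6, 20] [279.0, 197.2] [0.5579 0.1387 0.048 ]
scene [269, 209, 8, 9, 32] [272.6, 212.7] [0.5439 0.1897 0.048 ]
scene red [216, 88, 14, 16, 181] [222.8, 95.9]
scene red [219, 117, 17, 7, 50] [227.1, 120.6]
scene red [237, 176, 18, 14, 138] [244.5, 182.7]
scene red [257, 238, 14, 14, 132] [263.1, 244.1]
top red [206, 128, 13, 14, 145] [211.2, 134.3]
whitegrey 
t 12.5833 pos [0.5613 0.1633 0.0175] yaw 167.11 down [ 0.  0. -1.] q [ 0.157  0.583 -0.336  0.652 -0.     0.382] F [-0.  -0.4  0.2] gap 0.045 gf 35.23423433303833
```

The jaws are closed on the house: the gap stopped at 46 mm with 35 N. Now I'll lift.

>>> {"api": "send_rows", "payload": {
  "commands": [0.48,0,0,-0.1,0,0.48,0,0,-0.3,0,0.48,0,0,-0.6,0,0.48,0,0,-0.9,0,0.48,0,0,-1.2,0,0.48,0,0,-1.2,0]
}}

```text
time_s: 13.08
tool_pos: [0.5631, 0.1636, 0.0561]
ee_rot: [0.352, 3.118, 0.002]
force: [1.3, -0.4, -1.4]
finger_gap: 0.0452
grip_force: 35.2
```

```bash
python3 lk.py .084|grep -v "red \[[^2]"; python3 mv.py
```

```text
scene [234, 175, 7, 6, 23] [237.1, 177.5] [0.6658 0.1595 0.084 ]
scene [275, 184, 6, 6, 18] [277.7, 186.4] [0.5602 0.1366 0.084 ]
scene [267, 198, 8, 9, 35] [270.5, 201.8] [0.5477 0.1882 0.084 ]
scene [472, 366, 2, 5, 6] [472.5, 367.8] [0.0028 0.3536 0.084 ]
scene red [216, 89, 15, 15, 181] [222.8, 96.0]
scene red [218, 117, 18, 7, 53] [226.7, 120.5]
scene red [234, 165, 18, 13, 131] [241.7, 171.3]
scene red [257, 238, 14, 14, 129] [263.1, 244.3]
whitegrey top [288, 130, 4, 9, 17] [289.9, 134.3] [0.6559 0.1263 0.084 ]
top red [205, 128, 12, 25, 184] [209.9, 137.7]
whitegrey 
t 13.1833 pos [0.562  0.1634 0.0543] yaw 167.11 down [ 0.002  0.    -1.   ] q [ 0.157  0.535 -0.305  0.728  0.     0.382] F [-0.2  0.3 -1.6] gap 0.045 gf 35.23668944835663
```

>>> {"api": "send_rows", "payload": {
  "commands": [0.48,0,0,-0.3,0,0.48,0,0,-0.7,0,0.48,0,0,-1.1,0,0.48,0,0,-1.5,0,0.48,0,0,-1.7,0,0.48,0,0,-1.7,0]
}}

```text
time_s: 13.68
tool_pos: [0.5623, 0.1634, 0.1059]
ee_rot: [0.352, 3.119, 0.001]
force: [0.4, -0.3, -1.3]
finger_gap: 0.0453
grip_force: 35.3
```

```bash
python3 mv.py .5495,-.1375,.105,167.1
```

```text
t 13.6833 pos [0.5623 0.1634 0.1059] yaw 167.11 down [ 0.002  0.    -1.   ] q [ 0.157  0.478 -0.251  0.84  -0.     0.382] F [ 0.4 -0.3 -1.3] gap 0.0453 gf 35.2687793970108
.5495,-.1375,.105,167.1 -> units [-1.82 -9.87  0.03] spin 0.0
```

>>> {"api": "send_rows", "payload": {
  "commands": [0.48,-0.05,-0.3,0,0,0.48,-0.15,-0.8,0,0,0.48,-0.3,-1.5,0,0,0.48,-0.4,-2.2,0,0,0.48,-0.5,-2.9,0,0,0.48,-0.65,-3.6,0,0,0.48,-0.8,-4.3,0,0,0.48,-0.9,-5,0,0]
}}

```text
time_s: 14.35
tool_pos: [0.5532, 0.0094, 0.1034]
ee_rot: [-0.353, -3.12, 0.001]
force: [0.4, 0.2, -2.1]
finger_gap: 0.0449
grip_force: 35.3
```

>>> {"api": "send_rows", "payload": {
  "commands": [0.48,-0.13,-0.7,0,0,0.48,-0.26,-1.4,0,0,0.48,-0.4,-2.1,0,0,0.48,-0.53,-2.8,0,0,0.48,-0.66,-3.5,0,0,0.48,-0.8,-4.2,0,0,0.48,-0.9,-4.7,0,0,0.48,-0.92,-4.87,0,0]
}}

```text
time_s: 15.02
tool_pos: [0.5475, -0.1402, 0.1034]
ee_rot: [-0.357, -3.12, 0.001]
force: [-0.2, 0.4, -1.6]
finger_gap: 0.0449
grip_force: 35.3
```

>>> {"api": "send_rows", "payload": {
  "commands": [0.48,0,0,0,0,0.48,0,0,0,0,0.48,0,0,0,0,0.48,0,0,0,0,0.48,0,0,0,0,0.48,0,0,0,0]
}}

```text
time_s: 15.52
tool_pos: [0.5485, -0.1368, 0.1044]
ee_rot: [-0.351, -3.122, -0.0]
force: [-0.1, 0.8, -1.1]
finger_gap: 0.045
grip_force: 35.3
```

```bash
python3 lk.py .13; python3 mv.py .5495,-.1375,.105,167.1
python3 - <<'E'
from h import *
T0=dict(np.load("top0.npz"))
for n in("scene","top"):
    a=dict(np.load(n+"0.npz"))["img"].astype(int);c=dict(np.load(n+"last.npz"));b=c["img"].astype(int)
    sl=(slice(150,240),slice(200,300)) if n=="scene" else (slice(118,168),slice(235,330))
    d=np.abs(a-b).max(2)[sl]>40;ys,xs=np.where(d);print(n,d.sum(),[(s,ce) for s,ce in blobs(d,15)[0]])
E
```

```text
scene [299, 98, 8, 7, 27] [302.6, 101.1] [ 0.6513 -0.1411  0.13  ]
scene [337, 105, 7, 4, 17] [339.9, 106.3] [ 0.5489 -0.1703  0.13  ]
scene [331, 107, 17, 10, 42] [338.7, 110.8] [ 0.5424 -0.1507  0.13  ]
scene [320, 108, 6, 8, 36] [322.3, 111.6] [ 0.58   -0.1259  0.13  ]
scene [332, 116, 8, 8, 42] [335.3, 119.4] [ 0.533  -0.1129  0.13  ]
scene red [216, 89, 14, 16, 180] [222.7, 95.9]
scene red [299, 90, 19, 13, 120] [307.9, 96.2]
scene red [418, 111, 41, 51, 1341] [439.5, 137.4]
scene red [218, 116, 18, 8, 52] [227.0, 120.5]
scene red [257, 238, 14, 14, 131] [263.2, 244.1]
scene red [173, 240, 35, 27, 686] [189.6, 252.1]
whitegrey top red [339, 59, 14, 17, 182] [345.1, 67.0]
top red [336, 84, 16, 6, 39] [343.4, 86.8]
top red [205, 128, 7, 13, 44] [207.6, 132.7]
top red [458, 152, 13, 14, 59] [464.4, 156.9]
top red [469, 156, 7, 11, 28] [472.4, 161.9]
top red [417, 241, 79, 64, 3440] [456.9, 273.8]
whitegrey 
t 15.6167 pos [ 0.5486 -0.1371  0.1044] yaw 167.16 down [ 0.  0. -1.] q [-0.375  0.447 -0.306  0.818  0.    -0.151] F [ 0.9  0.1 -1.6] gap 0.0454 gf 35.30757129192352
.5495,-.1375,.105,167.1 -> units [-0.03 -0.01 -0.02] spin 0.01
scene 964 [([66, 6, 34, 22, 251], [85.3, 15.7]), ([37, 25, 20, 21, 281], [45.8, 35.4]), ([0, 65, 44, 25, 343], [22.7, 81.6]), ([15, 74, 13, 10, 61], [21.0, 79.2])]
top 2534 [([0, 0, 28, 10, 147], [14.1, 3.0]), ([0, 0, 95, 50, 2216], [51.6, 30.9]), ([0, 16, 5, 17, 34], [1.2, 24.3]), ([22, 20, 10, 7, 39], [26.1, 22.8])]
```

Run:
```python
from h import *
a=dict(np.load("scene0.npz"));b=dict(np.load("scenelast.npz"))
for nm,(x0,y0,x1,y1) in(("white",(256,157,281,182)),("grey",(211,188,237,213))):
    t=a["img"][y0:y1,x0:x1];r=cv2.matchTemplate(b["img"][y0-10:y1+10,x0-10:x1+10],t,cv2.TM_CCOEFF_NORMED);_,v,_,l=cv2.minMaxLoc(r);print(nm,v,np.array(l)-10)
d=np.array([.9746,-.224,0]);p=np.array([.5486,-.1371,0])+.097*d;print("jaw centre",p, proj(b,[p+[0,0,z] for z in(.115,.135,.155)]).round(1).tolist())
# visible red offset from house centre: start pose centroid vs projected centre
print("start",proj(a,[[.655,.141,.028],[.655,.141,.050],[.655,.141,.069]]).round(1).tolist(),"obs 246.1,185.4; now obs 307.9,96.2")
# floor of the tray from scene0 white liner
H=hsv(a);m=np.zeros(H.shape[:2],bool);m[105:160,265:350]=((H[...,1]<60)&(H[...,2]>120))[105:160,265:350]
for s,ce in blobs(m,100)[0]:print("liner",s,ce,plane(a,ce,.005))
```

```text
white 0.8327746987342834 [0 0]
grey 0.928508996963501 [0 0]
jaw centre [ 0.6431362 -0.158828   0.       ] [[308.4, 103.0], [308.3, 97.2], [308.1, 91.2]]
start [[247.4, 189.8], [246.5, 183.9], [245.6, 178.6]] obs 246.1,185.4; now obs 307.9,96.2
liner [279, 111, 56, 39, 1289] [306.9, 129.7] [[ 0.65718249 -0.16906953  0.005     ]]
```

>>> {"api": "send_rows", "payload": {
  "commands": [0.48,0,0,0,0,0.48,0,0,0,0,0.48,0,0,0,0,0.48,0,0,0,0,0.48,0,0,0,0,0.48,0,0,0,0]
}}

```text
time_s: 16.12
tool_pos: [0.5485, -0.1376, 0.1044]
ee_rot: [0.353, 3.122, 0.0]
force: [0.3, 0.3, -1.6]
finger_gap: 0.045
grip_force: 35.3
```

```bash
python3 lk.py .13|grep "scene red \[[23]"; python3 mv.py; python3 -c "
from cell import ticket
print(ticket.sign_off())"
```

```text
scene red [216, 89, 14, 15, 179] [222.8, 96.0]
scene red [299, 90, 19, 14, 123] [308.4, 96.2]
scene red [218, 117, 18, 7, 51] [226.8, 120.5]
scene red [257, 238, 14, 14, 130] [263.2, 244.1]
t 16.2167 pos [ 0.5484 -0.1376  0.1044] yaw 167.11 down [-0.  0. -1.] q [-0.376  0.447 -0.305  0.818  0.    -0.151] F [ 0.1  0.3 -1.6] gap 0.0446 gf 35.30739605426788
the job is handed in; nothing more can be done
None
```

I handed the job in at 16.2 s of the 48 s allowed: the tongs are holding the red house still, about 11 cm above the middle of the cardboard spray tray, and the camera check showed the white and grey houses had not moved.

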